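Check a curing plaster cast with a spot thermometer and slide it to the drying rail

ROBOT

A 6-joint arm with a two-finger parallel gripper is mounted at the origin on the work surface. World frame = base frame: x ahead of the robot, y to its left, z up, the work surface at z = 0. Lengths are in mm, angles in rad, forces in N, time in s.
With the tool pointing down it reaches from about 250 to 775 mm from the base axis. Payload 4 kg.
Tool frame: the origin (TCP) lies midway between the tips of the shut fingers; the grasp point (between the pads) lies 19 mm behind it; z points along the fingers, y is the line along which they close (so a half turn about z gives the same grasp; the last joint's range is limited). The gripper opens to 94 mm and grips with 3 to 60 N. Pads are 16 mm wide; open, the fingers measure 119 mm over their backs; the gripper's body (75 mm by 177 mm) begins 78 mm behind the grasp point.
Start: joints at [-1.393, 0.087, 1.371, -0, 1.684, -0.103], TCP at [152.415, -528.479, 205.506] pointing down, gripper open.
Joint ranges: [-3.1, 3.1], [-0.76, 2.03], [0.27, 2.55], [-1.08, 4.22], [0.17, 2.65], [-2.57, 2.57]. Speed limits (rad/s): [2.79, 2.79, 3.14, 3.14, 3.14, 3.14].

INTERFACE

Orientations are given as a rotation vector (axis times angle).
In Python, from rig import state, snapshot, camera_info, close_job gives the robot as it stands. The module is installed in compiled form; this text tells all that it offers.
- The arm moves only by the shell command python3 -m jog 'ROWS'. ROWS is a JSON object of lists of equal length, an entry for each row: "jaw": the opening, from -1 (shut) to 1 (fully open); "linear": the shift along the tool's x, y, z in units of 0.15 m (1.0 is 0.15 m), a list of three; "delta_rot": the turn, a rotation vector about the tool's x, y, z in units of 360 degrees (1.0 is 360 degrees), a list of three. In form: {"jaw": [jaw, ...], "linear": [[dx, dy, dz], ...], "delta_rot": [[wx, wy, wz], ...]}. A call has 1 to 12 rows; each row is the pose to reach, as a shift and turn from the pose commanded when the call began, along the tool's axes at that moment, turning the shorter way round; what a row does not reach only later rows make up. A row lasts 1/12 s, in which the tool goes at most 41.7 mm and 7.16 degrees, less where a joint would pass 70% of its speed; a pose out of reach is approached as far as the arm can. A call with a number of a shift or a turn outside -1 to 1 is refused whole. A call with a gripper value outside its range is refused whole. The fingers move at their own pace and stop on an object; the grip force is fixed at half the most. Time passes only in rows, so rows that repeat a pose let the fingers close. It gives the time, the measured TCP pose, the force, the opening and the grip force at its end, in the units of the state.
- state(): the state, without advancing time (a new reading comes with each control period).
- snapshot(name): name is "scene" or "top" or "wrist"; returns the picture (480x640x3 uint8, red, green, blue); there is no depth.
- camera_info(name): a dict with "vertical_fov" (degrees; the focal length in pixels is half the picture's height over the tangent of half this angle, whatever the lens; pixels are square), "cx", "cy" (the principal point, pixels), "xyz" and "rotation" of the camera in the world; the wrist camera has in their place "tool_from_camera" (4x4, takes a point from camera to tool coordinates, whose origin is the TCP and whose axes are the flange's). Camera axes: x right, y up, looking along -z (the intrinsics and any distortion apply to the point x, -y, -z); pixel columns grow to the right and rows downward; lengths in mm; the calibration is good to about 2 mm. A picture is of the moment at which its call begins: read the wrist's pose just before it. camera_info takes no time and is no camera call.
- close_job(): hands the job in; it is judged then, once.
The state is a dict: "time": time; "joints": joint angles; "qd": joint speeds; "tau": joint torques, N m; "tool_pos": TCP position; "eef_rot": TCP orientation; "ft_force": force on the tool from outside, world axes, zero at the start; "torque": the same for the moment, N m; "grip_width": opening from 0.0 (shut) to 1.0 (fully open); "gripper_force": force on a finger pad.
Only numpy, scipy, OpenCV 4.12 (cv2) and the standard library are available. Lean on these libraries where they do the work, as an engineer would, in place of code of your own. Each camera call takes 0.05 s, during which the arm holds its last target. There are 200 camera calls.

TASK

Pick up the spot thermometer and, without touching the cast with it, point its lens square-on at the middle of the black patch on the wider of the two plaster casts, about 8 cm away, and hold it dead still there for 2 seconds. Then put the thermometer back flat on its base in its tray, gently, without dropping it. Last, slide the wide cast (do not lift it or tip it) along the table until its back is flush against the timber rail; do not disturb the narrow cast, the pot or the spatula.

Things in the scene. Friction and masses are not known exactly. Their poses are not given: they have to be found in the camera images.
- thermometer: loose spot thermometer, 130 long x 34 wide x 40 high mm, 160 g, lying on its flat base in the tray: grey box (98 long, 34 wide, 40 high, spanning its x = -65 to +33) with a black barrel (28 diameter, 32 long) at its front, +x, end. Origin at the centre of its underside; x is the way it looks (out of the lens), z up. Grip it across its 34 mm width (y).
- lens (a point): centre of the thermometer's lens at the barrel's end: 65 mm ahead (x) of and 20 mm above the thermometer's origin; axes as the thermometer's
- tray: fixed open white tray, 200 (x) x 140 (y) mm, rim 14 high, walls and floor 5 thick; origin at the centre of its underside; z up
- wide_cast: loose plaster cast, the wider one: 95 deep (x) x 120 wide (y) x 95 high mm, about 0.75 kg. Its front (-x) has an upright toe 35 high, then a flat face that slopes up and back over 50 mm to the flat top (45 deep); the back and sides are upright. Two low round bosses on top (the narrow cast has one). Origin at the centre of its underside
- wide_cast_patch: matt black round patch, 36 diameter, in the middle of the wide cast's sloping face, fixed to it: origin at the patch's centre (22.5 mm before (-x) and 65 mm above the cast's origin), its z axis is the outward normal of the face, 40 degrees above level towards the cast's front
- wide_cast_back (a point): middle of the wide cast's back face, 15 mm above the table, 47.5 mm behind (+x) its origin
- narrow_cast: loose plaster cast of the same side profile, only 76 wide (y), 95 deep, 95 high, also with a patch; leave it alone. Origin at the centre of its underside
- stop_rail: fixed timber rail on the table beyond the casts: 35 (x) x 900 (y) x 28 high mm; origin at the centre of its underside; its front face, against which the cast goes, lies 17.5 mm before (-x) its origin
- pot: loose black pot, 100 diameter, 85 high; bystander. Origin at the centre of its underside
- spatula: loose spatula about 280 long lying along its x, origin at its middle; bystander
Things that resemble listed ones, but are neither listed nor needed, are in the scene too. Of the things that look like the thermometer, the smallest one is meant.

How it is judged (in metres and radians):
On the way, in this order (a step that is already met when the one before it is completed fails the run):
1. the held thermometer is still for 1.5 s, aimed at the wide cast's patch: square-on within 0.3 rad, 50 to 120 mm off, within 15 mm of its centre each way; cast not moved 20 mm (x of wide_cast_patch in the frame of lens between 0.05 and 0.12 m and y of wide_cast_patch in the frame of lens between -0.015 and 0.015 m and z of wide_cast_patch in the frame of lens between -0.015 and 0.015 m and angle between the x axis of thermometer and the z axis of wide_cast_patch, either way round below 0.3 rad and linear speed of thermometer below 0.02 m/s and angular speed of thermometer below 0.15 rad/s and contact force between the fingers and thermometer above 1 N and distance of wide_cast from where it was at the start of the episode below 0.02 m), for 1.5 s.
2. the thermometer lies flat on its base in its tray, let go, the cast still not moved by 20 mm (x of thermometer in the frame of tray between -0.06 and 0.06 m and y of thermometer in the frame of tray between -0.06 and 0.06 m and height (world z) of thermometer below 0.01 m and angle between thermometer's own z axis and vertical below 0.1 rad and contact force between the fingers and thermometer below 0.1 N and distance of wide_cast from where it was at the start of the episode below 0.02 m), for 0.2 s.
At the end, for the whole second after the job is handed in: the thermometer lies flat on its base inside its tray; the wide cast stands upright on the table with its back against the rail's front (gap at the middle under 10 mm, square to it within 0.12 rad); both at rest (x of thermometer in the frame of tray between -0.06 and 0.06 m and y of thermometer in the frame of tray between -0.06 and 0.06 m and height (world z) of thermometer below 0.01 m and angle between thermometer's own z axis and vertical below 0.1 rad and x of wide_cast_back in the frame of stop_rail between -0.0275 and -0.01 m and y of wide_cast_back in the frame of stop_rail between -0.42 and 0.42 m and angle between the x axis of wide_cast and the x axis of stop_rail, either way round below 0.12 rad and angle between wide_cast's own z axis and vertical below 0.05 rad and linear speed of each of wide_cast, thermometer below 0.01 m/s); the robot touches nothing.
It fails at once if the thermometer touches the wide cast (contact force between thermometer and wide_cast above 1 N).
It fails at once if the thermometer is dropped (falls free faster than 0.7 m/s, about 25 mm) (contact force between the fingers and thermometer below 0.05 N and linear speed of thermometer above 0.7 m/s).
It fails at once if the wide cast is lifted 20 mm or tipped past 0.3 rad (height (world z) of wide_cast above 0.02 m or angle between wide_cast's own z axis and vertical above 0.3 rad).
It fails at once if a bystander (narrow cast, pot, spatula) is moved by 30 mm (distance of any of narrow_cast, pot, spatula from where it was at the start of the episode above 0.03 m).
It also fails if it takes over 72 s, if anything falls off the work surface, if the arm or the gripper's body presses on something with over 40 N, if the wrist force passes 120 N, or if a joint passes its speed limit or range.

## Working session

There is one attempt and no reset: what is moved stays moved. The work goes in short steps, Python scripts to look and compute and a shell command to move; the robot and the scene stay as the last step left them, time stands still between calls to the robot, and variables do not carry over. Pictures are saved under pics/ and viewed, at most 10 in all, crops included, and the job is handed in when it is done.

```bash
mkdir -p pics
python3 - <<'E'
from rig import *
import cv2
for n in("scene","top"):
    cv2.imwrite(f"pics/{n}0.png",snapshot(n)[:,:,::-1]); print(n,camera_info(n))
print(camera_info("wrist")); print(state())
E
```

```text
scene {'vertical_fov': 42.81275446131732, 'cx': 320.96073273064667, 'cy': 249.2651059157879, 'xyz': array([1391.2815187 , -719.40049476, 1386.27698355]), 'rotation': array([0.67817318, 0.31249538, 0.85789424])}
top {'vertical_fov': 50.939334734044024, 'cx': 321.6262315982472, 'cy': 230.40719822341282, 'xyz': array([ 258.15899255,   12.56154673, 1544.11344188]), 'rotation': array([ 0.1207116 , -0.14554214, -1.58895702])}
{'vertical_fov': 59.146654727723494, 'cx': 323.6768697482315, 'cy': 248.47299632605046, 'tool_from_camera': array([[-8.11143805e-04,  9.72295699e-01,  2.33752894e-01,
         6.84443356e+01],
       [ 9.99999141e-01,  5.48103393e-04,  1.19025066e-03,
        -6.52303839e-01],
       [ 1.02915485e-03,  2.33753659e-01, -9.72295309e-01,
        -1.78749035e+02],
       [ 0.00000000e+00,  0.00000000e+00,  0.00000000e+00,
         1.00000000e+00]])}
{'time': 0.1, 'joints': array([-1.39311728e+00,  8.78517111e-02,  1.37206772e+00, -9.18252833e-06,
        1.68357314e+00, -1.03078901e-01]), 'qd': array([ 4.79347297e-04, -3.86498728e-04, -4.79612642e-03, -7.28498220e-04,
       -8.62784261e-04,  4.51143260e-05]), 'tau': array([ 2.33515282e-03, -3.41253591e+01, -3.03300261e+01,  7.19694025e-02,
        3.04609258e-02, -9.45271449e-05]), 'tool_pos': array([ 152.31527813, -527.99328303,  204.45522451]), 'eef_rot': array([-3.10880957e+00, -4.39299336e-01,  1.25540044e-04]), 'ft_force': array([-0.05336201, -0.94938183,  0.42350591]), 'torque': array([-0.01447425, -0.02041415, -0.012188  ]), 'gripper_force': 0.0, 'grip_width': 1.001919875204713}
```

View pics/top0.png

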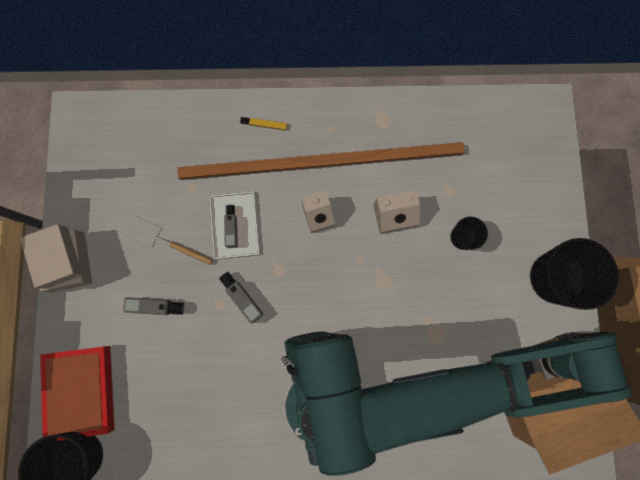

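View pics/scene0.png

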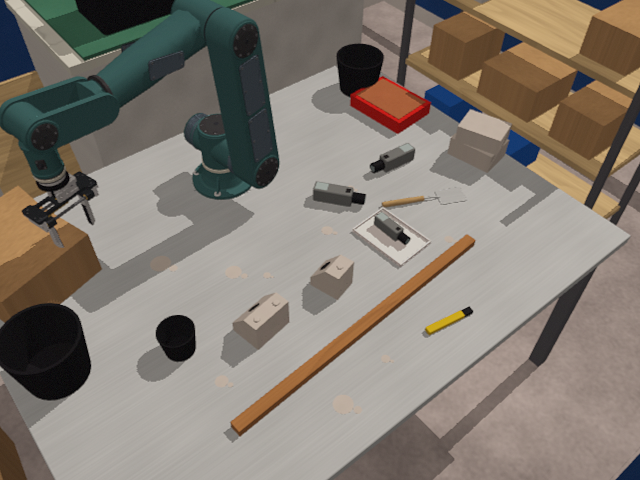

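The thermometer lookalikes in the top view are at (153,306) on the table, (241,297) on the table and (231,226) in the tray. The one in the tray looks smallest and fits. The casts are wide at (398,212), with two bosses, and narrow at (318,212). I'll confirm with a crop and rough measurements.

```bash
cat > h.py <<'E'
import numpy as np, cv2
from scipy.spatial.transform import Rotation as R
from rig import *
def cam(n,st=None):
    c=camera_info(n); f=240/np.tan(np.radians(c["vertical_fov"])/2)
    if n=="wrist":
        T=c["tool_from_camera"]; Rt=R.from_rotvec(st["eef_rot"]).as_matrix()
        return f,c["cx"],c["cy"],Rt@T[:3,:3],Rt@T[:3,3]+st["tool_pos"]
    return f,c["cx"],c["cy"],R.from_rotvec(c["rotation"]).as_matrix(),np.array(c["xyz"])
def ray(C,p):
    f,cx,cy,Rm,o=C; d=Rm@np.array([(p[0]-cx)/f,-(p[1]-cy)/f,-1]); return o,d/np.linalg.norm(d)
def onz(C,p,z):
    o,d=ray(C,p); return o+d*(z-o[2])/d[2]
def tri(*obs):
    A=np.zeros((3,3));b=np.zeros(3)
    for C,p in obs:
        o,d=ray(C,p);M=np.eye(3)-np.outer(d,d);A+=M;b+=M@o
    x=np.linalg.solve(A,b); return x,[float(np.linalg.norm((np.eye(3)-np.outer(d,d))@(x-o))) for o,d in (ray(C,p) for C,p in obs)]
def proj(C,X):
    f,cx,cy,Rm,o=C;q=Rm.T@(np.array(X)-o);return np.array([cx-f*q[0]/q[2],cy+f*q[1]/q[2]])
E
python3 - <<'E'
from h import *
t=cv2.imread("pics/top0.png");s=cv2.imread("pics/scene0.png");T=cam("top");S=cam("scene")
a=cv2.resize(t[180:330,110:310],(800,600),interpolation=cv2.INTER_CUBIC)
b=cv2.resize(s[130:380,220:470],(400,400),interpolation=cv2.INTER_CUBIC)
cv2.imwrite("pics/c1.png",a)
# rail
for nm,im,C in(("top",t,T),("scene",s,S)):
    h=cv2.cvtColor(im,cv2.COLOR_BGR2HSV)
    m=cv2.inRange(h,(3,120,60),(18,255,255)); n,l,st,c=cv2.connectedComponentsWithStats(m)
    for i in range(1,n):
        if st[i,4]>80: print(nm,"brown",st[i],c[i],cv2.minAreaRect(np.argwhere(l==i)[:,::-1].astype(np.float32)))
for nm,p,z in [("therm",(231,226),40),("lens",(230,207),20),("wide",(398,212),65),("widepatch",(400,218),65),("narrow",(320,217),65),("pot",(468,233),85),("tray",(236,226),0),("big1",(153,306),40),("big2",(241,297),40),("railL",(180,178),28),("railR",(463,153),28),("spat",(190,253),5)]:
    print(nm,onz(T,p,z).round())
E
```

```text
top brown [ 178  143  286   36 3264] [319.75919118 160.36458333] ((320.4423522949219, 160.35592651367188), (11.877840042114258, 286.53985595703125), 84.8826904296875)
top brown [171 243  40  21 180] [191.21666667 252.91111111] ((190.44862365722656, 252.61302185058594), (43.366546630859375, 4.717353343963623), 24.443954467773438)
top brown [614 257  26  66 908] [630.10022026 290.56828194] ((626.5, 289.5), (65.0, 25.0), 90.0)
top brown [  44  352   59   84 4220] [ 72.86729858 393.52227488] ((72.7626724243164, 393.5442199707031), (80.03605651855469, 56.3985710144043), 86.56636810302734)
top brown [528 373  53  24 728] [549.85027473 384.55357143] ((553.4808349609375, 380.9038391113281), (22.749473571777344, 50.401851654052734), 78.69007110595703)
top brown [ 508  399  132   74 5655] [578.59168877 432.3872679 ] ((576.2515258789062, 437.3844299316406), (61.05095672607422, 128.71640014648438), 81.25383758544922)
scene brown [ 579    0   61   77 3375] [614.7362963  37.4797037] ((609.0, 38.0), (76.0, 60.0), 90.0)
scene brown [  427     8   207   153 12931] [529.27306473  82.94826386] ((524.38
[... 423 characters left out ...]
wn [383 196  41  11 175] [402.74857143 200.90857143] ((402.8970642089844, 200.8564453125), (4.344738960266113, 40.60356140136719), 80.90972137451172)
scene brown [ 231  235  244  201 4516] [347.44751993 337.83348096] ((353.19512939453125, 333.743896484375), (16.710594177246094, 305.7882385253906), 51.34019470214844)
scene brown [  0 428  26  52 844] [  9.16232227 459.90402844] ((12.5, 453.5), (51.0, 25.0), 90.0)
therm [534. 260.  40.]
lens [597. 266.  20.]
wide [ 562. -244.   65.]
widepatch [ 543. -250.   65.]
narrow [551. -10.  65.]
pot [ 490. -445.   85.]
tray [541. 251.   0.]
big1 [300. 487.  40.]
big2 [320. 229.  40.]
railL [690. 420.  28.]
railR [ 754. -465.   28.]
spat [459. 390.   5.]
```

View pics/c1.png

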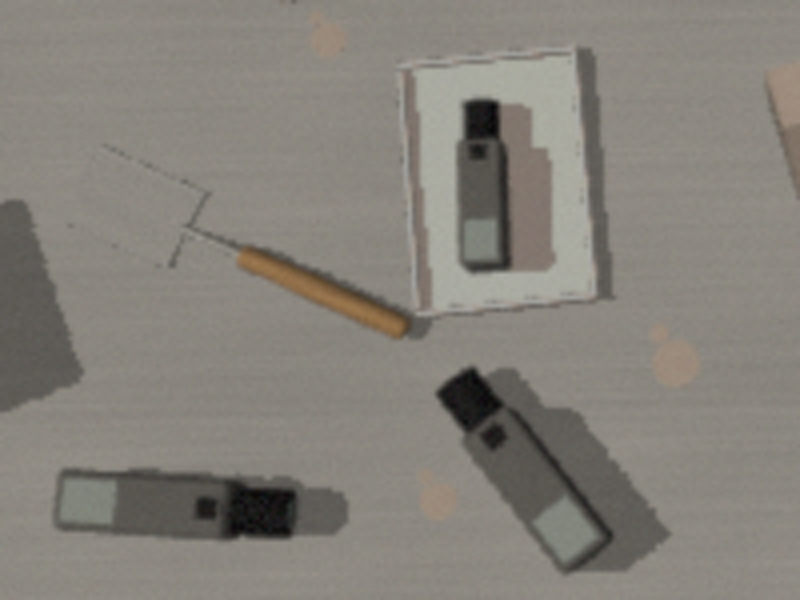

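The crop shows that the tray device at crop (482,185) is about 130 mm long, clearly smaller than the two table ones at (175,505) and (525,470). It is the target. Next I move the wrist camera over the wide cast, then over the tray.

```bash
python3 -m jog '{"jaw":[1,1,1,1,1],"linear":[[0.2,-0.1,-0.16],[0.4,-0.2,-0.32],[0.6,-0.3,-0.48],[0.8,-0.4,-0.64],[0.8,-0.4,-0.64]],"delta_rot":[[0,0,0],[0,0,0],[0,0,0],[0,0,0],[0,0,0]]}' && python3 -m jog '{"jaw":[1,1,1,1],"linear":[[0.2,-0.1,0],[0.4,-0.2,0],[0.6,-0.3,0],[0.75,-0.4,0]],"delta_rot":[[0,0,0],[0,0,0],[0,0,0],[0,0,0]]}' && python3 -m jog '{"jaw":[1,1,1,1,1,1,1,1],"linear":[[0.2,-0.1,0],[0.4,-0.2,0],[0.6,-0.3,0],[0.7,-0.35,0],[0.7,-0.35,0],[0.7,-0.35,0],[0.7,-0.35,0],[0.7,-0.35,0]],"delta_rot":[[0,0,0.015],[0,0,0.03],[0,0,0.0447],[0,0,0.0447],[0,0,0.0447],[0,0,0.0447],[0,0,0.0447],[0,0,0.0447]]}'
python3 - <<'E'
from h import *
import pickle
st=state(); im=snapshot("wrist")[:,:,::-1]; cv2.imwrite("pics/w1.png",im); pickle.dump(st,open("w1.pkl","wb"))
print(st["joints"].round(3),st["tool_pos"],st["eef_rot"],st["time"])
E
```

```text
time: 0.52
tool_pos: [255.3, -435.6, 307.7]
eef_rot: [3.101, 0.449, 0.008]
ft_force: [-0.5, -0.4, 1.5]
grip_width: 1.002
gripper_force: 0.0
time: 0.85
tool_pos: [343.5, -347.6, 300.3]
eef_rot: [-3.109, -0.44, 0.001]
ft_force: [1.2, 0.0, -0.1]
grip_width: 1.001
gripper_force: 0.0
time: 1.52
tool_pos: [428.0, -270.2, 301.2]
eef_rot: [3.141, -0.003, -0.001]
ft_force: [-0.8, 0.4, -0.5]
grip_width: 0.998
gripper_force: 0.0
[-6.750e-01 -9.000e-03  1.283e+00 -1.000e-03  1.869e+00  8.980e-01] [ 428.01273512 -270.20845857  301.15483803] [ 3.14141119e+00 -2.90378246e-03 -1.21058026e-03] 1.5167
```

View pics/w1.png

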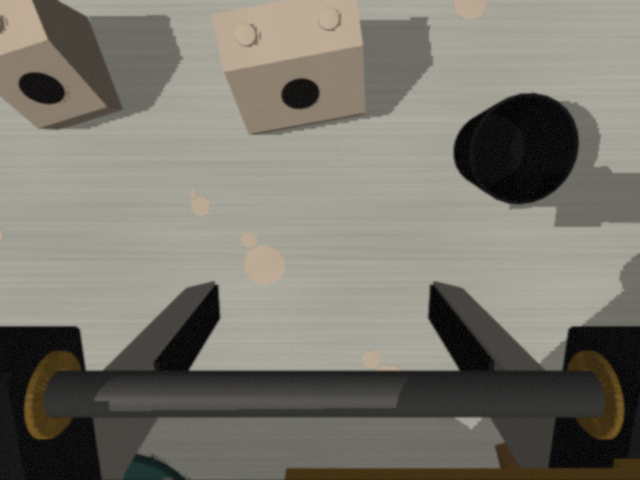

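```bash
cat > snap.py <<'E'
import sys,pickle; from h import *
n=sys.argv[1]; st=state(); im=snapshot("wrist")[:,:,::-1]; cv2.imwrite(f"pics/{n}.png",im); pickle.dump(st,open(n+".pkl","wb")); print(n,st["tool_pos"],st["joints"].round(2))
E
python3 -m jog '{"jaw":[1,1,1,1,1,1,1,1],"linear":[[0,-0.25,0],[0,-0.5,0],[0,-0.75,0],[0,-1,0],[0,-1,0],[0,-1,0],[0,-1,0],[0,-1,0]],"delta_rot":[[0,0,0],[0,0,0],[0,0,0],[0,0,0],[0,0,0],[0,0,0],[0,0,0],[0,0,0]]}' >/dev/null && python3 snap.py w2 && python3 -m jog '{"jaw":[1,1,1,1,1],"linear":[[0,-0.25,0],[0,-0.5,0],[0,-0.75,0],[0,-1,0],[0,-1,0]],"delta_rot":[[0,0,0],[0,0,0],[0,0,0],[0,0,0],[0,0,0]]}' >/dev/null && python3 -m jog '{"jaw":[0.3,0.3,0.3,0.3,0.3,0.3,0.3,0.3],"linear":[[0,-0.25,0],[0,-0.5,0],[0,-0.75,0],[0,-0.85,0],[0,-0.85,0],[0,-0.85,0],[0,-0.85,0],[0,-0.85,0]],"delta_rot":[[0,0,0],[0,0,0],[0,0,0],[0,0,0],[0,0,0],[0,0,0],[0,0,0],[0,0,0]]}' >/dev/null && python3 snap.py w3 && python3 -m jog '{"jaw":[0.3,0.3,0.3,0.3,0.3,0.3,0.3,0.3],"linear":[[0,-0.25,0],[0,-0.5,0],[0,-0.66,0],[0,-0.66,0],[0,-0.66,0],[0,-0.66,0],[0,-0.66,0],[0,-0.66,0]],"delta_rot":[[0,0,0],[0,0,0],[0,0,0],[0,0,0],[0,0,0],[0,0,0],[0,0,0],[0,0,0]]}' && python3 snap.py w4
python3 - <<'E'
import cv2,numpy as np
a=[cv2.imread(f"pics/{n}.png")[:300] for n in("w3","w4")]
cv2.imwrite("pics/m.png",cv2.resize(np.vstack(a),(640,600)))
E
```

```text
w2 [ 428.72914173 -120.66513371  301.29239093] [-0.4  -0.15  1.41 -0.    1.88  1.17]
w3 [429.39646994 156.6492851  301.40747859] [ 0.23 -0.12  1.39 -0.    1.88  1.8 ]
time: 4.08
tool_pos: [429.2, 256.1, 301.8]
eef_rot: [3.141, -0.003, 0.001]
ft_force: [0.1, -0.2, 0.6]
grip_width: 0.647
gripper_force: 0.0
w4 [429.18185942 256.07728296 301.7710154 ] [ 0.42 -0.02  1.3  -0.    1.87  2.  ]
```

View pics/m.png

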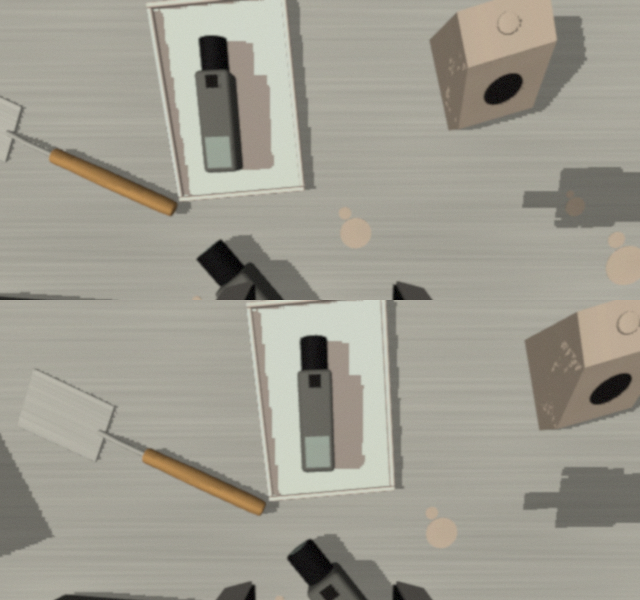

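The views show the thermometer in w3 at (217,105) and in w4 at (315,105), with its button and screen visible as top features. In w1 the patch is at (300,93), the top-front edge runs (226,73)–(362,46), and the bosses are at (246,35) and (330,18). Now I measure these precisely.

Run:
```python
from h import *
import pickle
I={n:cv2.imread(f"pics/{n}.png") for n in("w1","w2","w3","w4")};I["top"]=cv2.imread("pics/top0.png")
C={n:cam("wrist",pickle.load(open(n+".pkl","rb"))) for n in("w1","w2","w3","w4")};C["top"]=cam("top")
def blobs(n,lo,hi,roi,amin):
    x0,y0,x1,y1=roi;g=cv2.cvtColor(I[n],cv2.COLOR_BGR2GRAY)[y0:y1,x0:x1]
    m=cv2.inRange(g,lo,hi);k,l,s,c=cv2.connectedComponentsWithStats(m)
    return [(c[i]+[x0,y0],s[i]) for i in range(1,k) if s[i,4]>=amin]
P={}
for n,roi in(("w1",(270,70,335,115)),("w2",(380,60,500,130)),("top",(385,205,415,228))):
    b=blobs(n,0,45,roi,15); b.sort(key=lambda q:-q[1][4]); P[n]=b[0][0]; print(n,"patch",b[0])
print("patch",tri(*[(C[n],P[n]) for n in("w1","w2")]),"all",tri(*[(C[n],P[n]) for n in P]))
for n,roi in(("w3",(190,30,245,175)),("w4",(290,30,340,175))):
    for lo,hi,t in((0,48,"dark"),(130,175,"light")):
        print(n,t,[(c.round(1),s) for c,s in blobs(n,lo,hi,roi,40)])
for z in(95,):
    a,b=onz(C["w1"],(226,73),z),onz(C["w1"],(362,46),z);print("edge",a,b,np.linalg.norm(a-b),np.degrees(np.arctan2(a[0]-b[0],a[1]-b[1]))*1)
    a,b=onz(C["w1"],(246,35),z+4),onz(C["w1"],(330,18),z+4);print("boss",a,b,np.degrees(np.arctan2(a[0]-b[0],a[1]-b[1])))
# rail front edge in top: front top edge z=28
h=cv2.cvtColor(I["top"],cv2.COLOR_BGR2HSV);m=cv2.inRange(h,(3,120,60),(18,255,255))
E1=[];
for c in range(190,455,5):
    r=np.where(m[100:200,c])[0]+100; E1.append((c,r.min(),r.max()))
E1=np.array(E1);fb=np.polyfit(E1[:,0],E1[:,2]+.5,1);ft=np.polyfit(E1[:,0],E1[:,1]-.5,1)
for c in(200,380,450):
    print("rail front",onz(C["top"],(c,np.polyval(fb,c)),28).round(1),onz(C["top"],(c,np.polyval(fb,c)),0).round(1),"back",onz(C["top"],(c,np.polyval(ft,c)),28).round(1))
```

```text
w1 patch (array([299.90533981,  93.25242718]), array([ 12,   9,  37,  29, 824], dtype=int32))
w2 patch (array([461.05148005,  93.8970399 ]), array([ 63,  20,  37,  29, 777], dtype=int32))
top patch (array([399.86567164, 217.97014925]), array([10,  9, 11,  9, 67], dtype=int32))
patch (array([ 544.12115744, -247.16555211,   65.19085555]), [0.10626016681847832, 0.10626016681825377]) all (array([ 543.74549667, -247.79956767,   65.47280501]), [0.7606236080626954, 0.7395803520252523, 1.4650277610476055])
w3 dark [(array([213.8,  53.2]), array([ 10,   6,  29,  35, 846], dtype=int32)), (array([211.2,  80.5]), array([ 16,  45,  12,  12, 128], dtype=int32)), (array([235.2, 121.6]), array([ 39,  44,  13,  95, 458], dtype=int32))]
w3 light [(array([239. ,  80.1]), array([ 35,   7,  20, 134, 940], dtype=int32)), (array([201.6, 126. ]), array([  4,  39,  33, 104, 141], dtype=int32)), (array([217.7, 151.8]), array([ 15, 106,  27,  32, 747], dtype=int32))]
w4 dark [(array([313.9,  52.9]), array([ 11,   6,  26,  34, 810], dtype=int32)), (array([314.3,  80.4]), array([ 19,  45,  11,  12, 124], dtype=int32))]
w4 light [(array([335.4,  94.2]), array([ 26,   6,  24, 136, 913], dtype=int32)), (array([300. , 116.7]), array([  7,  21,  18, 122, 149], dtype=int32)), (array([317.1, 151.3]), array([ 15, 106,  25,  32, 749], dtype=int32))]
edge [ 557.24634197 -186.12465983   95.        ] [ 578.10920178 -301.45800235   95.        ] 117.20511429882377 -10.253460689926033
boss [ 585.90672978 -205.17840685   99.        ] [ 598.47156003 -274.53642454   99.        ] -10.268283382703805
rail front [693.4 358.4  28. ] [701.5 364.8   0. ] back [730.4 359.1  28. ]
rail front [ 734.2 -202.5   28. ] [ 743.  -206.4    0. ] back [ 771.2 -204.1   28. ]
rail front [ 750.3 -423.8   28. ] [ 759.3 -431.9    0. ] back [ 787.3 -426.3   28. ]
```

Run:
```python
from h import *
import pickle
C={n:cam("wrist",pickle.load(open(n+".pkl","rb"))) for n in("w3","w4")}
b=tri((C["w3"],(211.2,80.5)),(C["w4"],(314.3,80.4)));s=tri((C["w3"],(217.7,151.8)),(C["w4"],(317.1,151.3)))
print(b,s)
u=b[0]-s[0];print("yaw",np.degrees(np.arctan2(u[1],u[0])),np.linalg.norm(u))
for p in((210,36),(314,36)): pass
# front end of barrel (top of barrel z=5+20+14=39), back end of box top z=45
print("front",onz(C["w3"],(212.5,35.5),30),onz(C["w4"],(314,35.5),30),"back",onz(C["w3"],(222,170.5),45),onz(C["w4"],(318,170.5),45))
# tray outer corners at rim z=14 (w4): bottom-left, bottom-right, top-left
for p in((271,199),(394,188),(248,6)): print("tray",onz(C["w4"],p,14))
st=state();print(st["tool_pos"],st["eef_rot"])
```

```text
(array([560.07976808, 266.12807511,  44.59697923]), [0.13384459081259412, 0.13384459081243308]) (array([493.03660384, 263.84253709,  45.39950873]), [0.03153446547656879, 0.03153446547661795])
yaw 1.9524882254101035 67.08691086343475
front [603.5499366  265.78304763  30.        ] [603.24640404 266.39686948  30.        ] back [474.5139761  260.73450812  45.        ] [474.08204092 263.06042394  45.        ]
tray [441.60391576 315.55731262  14.        ]
tray [453.29008022 180.26367693  14.        ]
tray [634.20804363 332.33959854  14.        ]
[429.16062491 256.21414314 301.77756974] [ 3.14156525e+00 -3.05456991e-03  9.82402729e-04]
```

Heights (45 mm), length (129 mm) and yaw (2°) all match the description. The grasp is at about (527, 264.4) with TCP z 12.

```bash
python3 -m jog '{"jaw":[0.3,0.3,0.3,0.3,0.3,0.3,0.3],"linear":[[0.16,-0.014,0.2],[0.33,-0.028,0.4],[0.5,-0.042,0.6],[0.653,-0.055,0.8],[0.653,-0.055,1],[0.653,-0.055,1],[0.653,-0.055,1]],"delta_rot":[[0,0,-0.0058],[0,0,-0.0058],[0,0,-0.0058],[0,0,-0.0058],[0,0,-0.0058],[0,0,-0.0058],[0,0,-0.0058]]}' && python3 -m jog '{"jaw":[0.3,0.3,0.3,0.3,0.3,0.3,0.3,0.3,0.3,0.3,0.3],"linear":[[0,0,0.15],[0,0,0.3],[0,0,0.45],[0,0,0.6],[0,0,0.7],[0,0,0.8],[0,0,0.87],[0,0,0.91],[0,0,0.93],[0,0,0.93],[0,0,0.93]],"delta_rot":[[0,0,0],[0,0,0],[0,0,0],[0,0,0],[0,0,0],[0,0,0],[0,0,0],[0,0,0],[0,0,0],[0,0,0],[0,0,0]]}'
```

```text
time: 4.72
tool_pos: [525.7, 264.4, 149.5]
eef_rot: [3.139, 0.056, -0.008]
ft_force: [-0.6, 0.6, 0.5]
grip_width: 0.651
gripper_force: 0.0
time: 5.63
tool_pos: [527.7, 265.9, 13.4]
eef_rot: [-3.14, -0.057, -0.003]
ft_force: [-0.7, -0.5, -0.2]
grip_width: 0.65
gripper_force: 0.0
```

```bash
python3 -m jog '{"jaw":[0.1,-0.1,-0.3,-0.5,-1,-1,-1,-1,-1,-1,-1,-1],"linear":[[0,0,0],[0,0,0],[0,0,0],[0,0,0],[0,0,0],[0,0,0],[0,0,0],[0,0,0],[0,0,0],[0,0,0],[0,0,0],[0,0,0]],"delta_rot":[[0,0,0],[0,0,0],[0,0,0],[0,0,0],[0,0,0],[0,0,0],[0,0,0],[0,0,0],[0,0,0],[0,0,0],[0,0,0],[0,0,0]]}' && python3 -m jog '{"jaw":[-1,-1,-1,-1,-1,-1,-1,-1],"linear":[[0,0,-0.02],[0,0,-0.06],[0,0,-0.12],[0,0,-0.2],[0,0,-0.3],[0,0,-0.3],[0,0,-0.3],[0,0,-0.3]],"delta_rot":[[0,0,0],[0,0,0],[0,0,0],[0,0,0],[0,0,0],[0,0,0],[0,0,0],[0,0,0]]}' && python3 snap.py w5 && python3 -c "
from rig import *;s=state();print(s)"
```

```text
time: 6.63
tool_pos: [527.1, 265.3, 12.2]
eef_rot: [3.141, 0.057, 0.001]
ft_force: [-0.8, -3.2, 3.3]
grip_width: 0.361
gripper_force: 30.0
time: 7.3
tool_pos: [526.7, 265.6, 56.9]
eef_rot: [-3.141, -0.057, 0.0]
ft_force: [0.0, 0.2, -1.8]
grip_width: 0.358
gripper_force: 30.0
w5 [526.73367628 265.57624072  56.90125088] [0.37 0.25 1.49 0.   1.41 1.91]
{'time': 7.35, 'joints': array([3.70871738e-01, 2.48628160e-01, 1.48594603e+00, 3.65938035e-05,
       1.40816682e+00, 1.90521559e+00]), 'qd': array([-1.11098946e-03,  6.98933942e-03,  9.60273312e-03,  8.07877412e-04,
        1.00052493e-03, -7.82887429e-05]), 'tau': array([ 1.00404548e-02, -4.06356704e+01, -2.97944713e+01, -8.49231466e-03,
       -1.03702282e-01, -9.03277555e-05]), 'tool_pos': array([526.36585593, 265.42841887,  56.31569674]), 'eef_rot': array([ 3.14070788e+00,  5.72402828e-02, -1.71222178e-03]), 'ft_force': array([ 0.56559631,  0.08549482, -2.39948146]), 'torque': array([-0.01521335, -0.02457377,  0.00582007]), 'gripper_force': 29.99964863061905, 'grip_width': 0.3575325205973612}
```

View pics/w5.png

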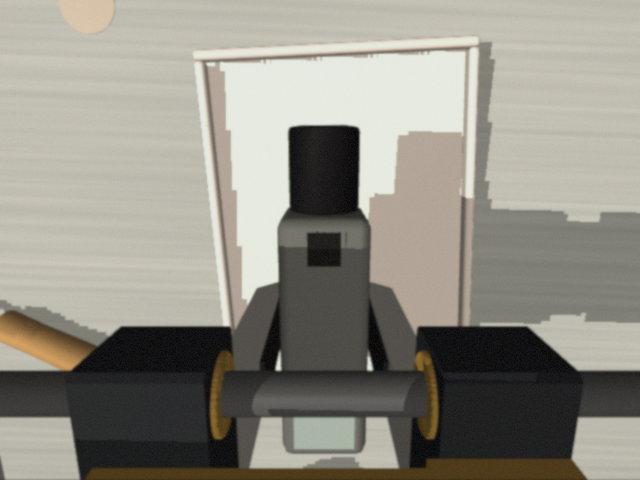

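```bash
cat > plan.py <<'E'
from h import *
import sys
def target(th=10.3,el=40,dist=80,p=np.array([544.1,-247.2,65.3]),lens=np.array([76.7,0,-12.8])):
    t,e=np.radians([th,el]); d=np.array([np.cos(e)*np.cos(t),np.cos(e)*np.sin(t),-np.sin(e)])
    y=np.array([np.sin(t),-np.cos(t),0]); Rm=np.c_[d,y,np.cross(d,y)]
    return p-dist*d-Rm@lens,Rm
def rel(p0,R0,p1,R1):
    return (R0.T@(p1-p0)/150).round(3),(R.from_matrix(R0.T@R1).as_rotvec()/2/np.pi).round(4)
def now():
    s=state();return s["tool_pos"],R.from_rotvec(s["eef_rot"]).as_matrix()
E
python3 - <<'E'
from plan import *
import pickle
st=pickle.load(open("w5.pkl","rb"));C=cam("wrist",st);p0,R0=now()
for nm,px,zt in(("button",(324,249),-32.8),("barrel front",(324,128),-20)):
    o,d=ray(C,px); o=R0.T@(o-p0);d=R0.T@d; print(nm,o+d*(zt-o[2])/d[2])
P,Rm=target();print("TCP",P,"wrist~",P-230*Rm[:,2],R.from_matrix(Rm).as_rotvec())
w=[np.array([500,115,195.]),np.array([450,-35,290.]),np.array([400,-150,330])]
cp,cR=p0,R0
for q in w: print(rel(cp,cR,q,cR)); cp=q
Pa,Ra=target(dist=130); print("approach",Pa,rel(cp,cR,Pa,Ra)); print("final",rel(Pa,Ra,P,Rm))
E
```

```text
button [ 33.12310639  -1.07034971 -32.8       ]
barrel front [ 75.19705354  -1.0480385  -20.        ]
TCP [ 417.90016971 -270.13439613  156.21944957] wrist~ [ 563.35886541 -243.70007098  332.40967148] [ 2.88409857  0.25993604 -1.04972603]
(array([-0.213,  0.996, -0.924]), array([0., 0., 0.]))
(array([-0.37 ,  0.987, -0.633]), array([0., 0., 0.]))
(array([-0.361,  0.754, -0.266]), array([0., 0., 0.]))
approach [ 380.21518641 -276.98291829  188.35883005] (array([-0.162,  0.841,  0.945]), array([-0.0079, -0.1107, -0.0219]))
final (array([ 0.333, -0.   ,  0.   ]), array([0., 0., 0.]))
```

```bash
python3 -m jog '{"jaw":[-1,-1,-1,-1,-1,-1,-1,-1,-1],"linear":[[0,0.05,-0.1],[-0.05,0.15,-0.25],[-0.09,0.32,-0.42],[-0.13,0.5,-0.6],[-0.17,0.7,-0.76],[-0.2,0.87,-0.88],[-0.213,0.96,-0.924],[-0.213,0.996,-0.924],[-0.213,0.996,-0.924]],"delta_rot":[[0,0,0],[0,0,0],[0,0,0],[0,0,0],[0,0,0],[0,0,0],[0,0,0],[0,0,0],[0,0,0]]}' >/dev/null && python3 -m jog '{"jaw":[-1,-1,-1,-1,-1,-1,-1,-1],"linear":[[-0.04,0.1,-0.06],[-0.1,0.26,-0.17],[-0.17,0.45,-0.29],[-0.24,0.64,-0.41],[-0.31,0.82,-0.53],[-0.35,0.93,-0.6],[-0.37,0.987,-0.633],[-0.37,0.987,-0.633]],"delta_rot":[[0,0,0],[0,0,0],[0,0,0],[0,0,0],[0,0,0],[0,0,0],[0,0,0],[0,0,0]]}' >/dev/null && python3 -m jog '{"jaw":[-1,-1,-1,-1,-1,-1,-1,-1],"linear":[[-0.04,0.09,-0.03],[-0.12,0.25,-0.09],[-0.2,0.42,-0.15],[-0.28,0.58,-0.2],[-0.34,0.71,-0.25],[-0.361,0.754,-0.266],[-0.361,0.754,-0.266],[-0.361,0.754,-0.266]],"delta_rot":[[0,0,0],[0,0,0],[0,0,0],[0,0,0],[0,0,0],[0,0,0],[0,0,0],[0,0,0]]}' && python3 -m jog '{"jaw":[-1,-1,-1,-1,-1,-1,-1,-1,-1,-1,-1,-1],"linear":[[-0.01,0.05,0.06],[-0.03,0.14,0.16],[-0.05,0.25,0.28],[-0.07,0.36,0.41],[-0.09,0.48,0.54],[-0.11,0.6,0.67],[-0.13,0.7,0.79],[-0.15,0.78,0.88],[-0.16,0.83,0.93],[-0.162,0.841,0.945],[-0.162,0.841,0.945],[-0.162,0.841,0.945]],"delta_rot":[[0,-0.006,-0.001],[-0.001,-0.018,-0.003],[-0.002,-0.032,-0.006],[-0.003,-0.047,-0.009],[-0.0045,-0.062,-0.012],[-0.0055,-0.077,-0.015],[-0.0065,-0.091,-0.018],[-0.0074,-0.103,-0.02],[-0.0079,-0.1107,-0.0219],[-0.0079,-0.1107,-0.0219],[-0.0079,-0.1107,-0.0219],[-0.0079,-0.1107,-0.0219]]}'
python3 - <<'E'
from plan import *
cv2.imwrite("pics/s2.png",snapshot("scene")[180:420,130:450,::-1]);cv2.imwrite("pics/s2.png",cv2.resize(cv2.imread("pics/s2.png"),(800,600)))
s=state();print(s["joints"].round(3),s["gripper_force"]);p0,R0=now();Pa,Ra=target(dist=130);P,Rm=target()
print(p0-Pa,rel(p0,R0,Pa,Ra),rel(p0,R0,P,Rm))
E
```

```text
time: 9.43
tool_pos: [400.8, -148.7, 329.0]
eef_rot: [-3.139, -0.059, 0.002]
ft_force: [0.3, 0.4, -2.1]
grip_width: 0.362
gripper_force: 30.0
time: 10.43
tool_pos: [381.3, -275.9, 189.0]
eef_rot: [2.885, 0.262, -1.045]
ft_force: [0.3, -0.8, -1.7]
grip_width: 0.359
gripper_force: 30.0
[-0.461  0.335  1.269 -0.454  2.078  0.817] 29.99954491853714
[1.1156345  0.82365925 1.49723632] (array([0.   , 0.004, 0.013]), array([ 0.0002, -0.0007, -0.    ])) (array([0.333, 0.004, 0.014]), array([ 0.0002, -0.0007, -0.    ]))
```

View pics/s2.png

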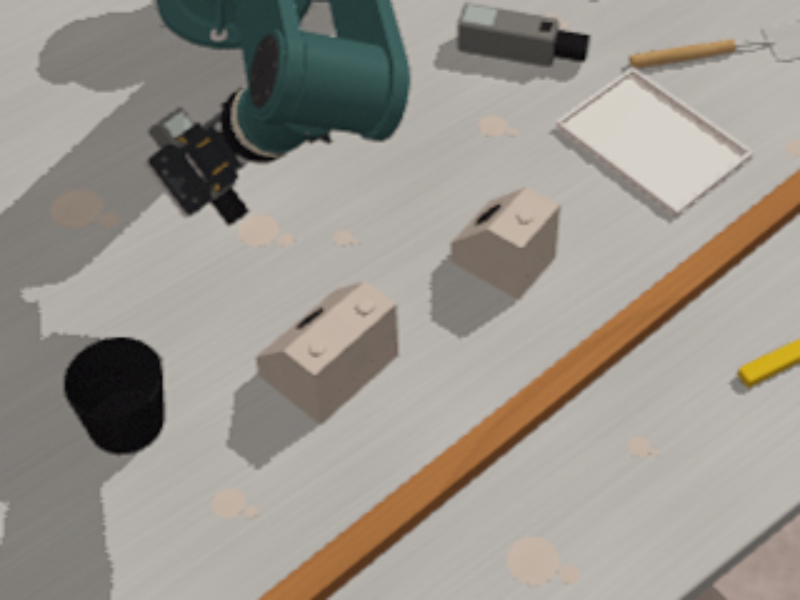

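The picture shows the held thermometer, with its barrel at (232,205), aimed at the wide cast's sloping face at (312,320), well clear of it. I advance to 80 mm and hold.

```bash
python3 -m jog '{"jaw":[-1,-1,-1,-1,-1,-1,-1,-1,-1,-1,-1,-1],"linear":[[0.03,0,0.002],[0.09,0.001,0.004],[0.16,0.002,0.007],[0.23,0.003,0.01],[0.29,0.004,0.013],[0.32,0.004,0.014],[0.333,0.004,0.014],[0.333,0.004,0.014],[0.333,0.004,0.014],[0.333,0.004,0.014],[0.333,0.004,0.014],[0.333,0.004,0.014]],"delta_rot":[[0,0,0],[0,0,0],[0,0,0],[0,0,0],[0,0,0],[0,0,0],[0,0,0],[0,0,0],[0,0,0],[0,0,0],[0,0,0],[0,0,0]]}'
python3 - <<'E'
from plan import *
s=state();p0,R0=now();P,Rm=target();print(R0.T@(p0-P),rel(p0,R0,P,Rm)[1]*360,s["qd"].round(4))
v=np.array([544.1,-247.2,65.3]);print("patch in lens frame (tool axes):",R0.T@(v-p0)-[76.7,0,-12.8])
E
```

```text
time: 11.48
tool_pos: [417.0, -271.0, 155.4]
eef_rot: [2.885, 0.259, -1.047]
ft_force: [0.7, 0.5, -1.4]
grip_width: 0.363
gripper_force: 30.0
[-0.27092911  0.65034391  1.25679339] [-0.    -0.108 -0.036] [ 0.0003  0.0009  0.0005 -0.0003 -0.0012 -0.0004]
patch in lens frame (tool axes): [80.2962297  -0.72276097 -0.94298213]
```

```bash
for i in 1 2; do python3 -m jog '{"jaw":[-1,-1,-1,-1,-1,-1,-1,-1,-1,-1,-1,-1],"linear":[[0,0,0],[0,0,0],[0,0,0],[0,0,0],[0,0,0],[0,0,0],[0,0,0],[0,0,0],[0,0,0],[0,0,0],[0,0,0],[0,0,0]],"delta_rot":[[0,0,0],[0,0,0],[0,0,0],[0,0,0],[0,0,0],[0,0,0],[0,0,0],[0,0,0],[0,0,0],[0,0,0],[0,0,0],[0,0,0]]}'; done; python3 -m jog '{"jaw":[-1,-1,-1,-1,-1,-1],"linear":[[0,0,0],[0,0,0],[0,0,0],[0,0,0],[0,0,0],[0,0,0]],"delta_rot":[[0,0,0],[0,0,0],[0,0,0],[0,0,0],[0,0,0],[0,0,0]]}'
python3 - <<'E'
from plan import *
cp,cR=now()
t=np.radians(2.1);Rd=np.c_[[np.cos(t),np.sin(t),0],[np.sin(t),-np.cos(t),0],[0,0,-1.]]
Pa,Ra=target(dist=130);print("back",rel(cp,cR,Pa,cR));cp=Pa
for q,Rq in [([400,-150,330],Rd),([450,-35,290],Rd),([500,115,195],Rd),([527.1,265.3,60],Rd),([527.1,265.3,12.6],Rd)]:
    q=np.array(q,float);print(q,rel(cp,cR,q,Rq));cp,cR=q,Rq
E
```

```text
time: 12.48
tool_pos: [417.1, -270.8, 155.0]
eef_rot: [2.885, 0.26, -1.048]
ft_force: [0.0, -0.4, -1.1]
grip_width: 0.358
gripper_force: 30.0
time: 13.48
tool_pos: [417.1, -270.8, 155.0]
eef_rot: [2.885, 0.26, -1.048]
ft_force: [-0.0, -0.3, -1.5]
grip_width: 0.358
gripper_force: 30.0
time: 13.98
tool_pos: [417.1, -270.8, 155.0]
eef_rot: [2.885, 0.26, -1.048]
ft_force: [-0.2, 0.2, -1.4]
grip_width: 0.357
gripper_force: 30.0
back (array([-0.334, -0.004, -0.011]), array([0., 0., 0.]))
[ 400. -150.  330.] (array([-0.39 , -0.81 , -0.904]), array([0.0079, 0.1107, 0.0218]))
[450. -35. 290.] (array([ 0.361, -0.754,  0.267]), array([0., 0., 0.]))
[500. 115. 195.] (array([ 0.37 , -0.987,  0.633]), array([0., 0., 0.]))
[527.1 265.3  60. ] (array([ 0.217, -0.995,  0.9  ]), array([0., 0., 0.]))
[527.1 265.3  12.6] (array([0.   , 0.   , 0.316]), array([0., 0., 0.]))
```

```bash
python3 -m jog '{"jaw":[-1,-1,-1,-1,-1,-1,-1],"linear":[[-0.04,0,-0.001],[-0.12,-0.001,-0.004],[-0.2,-0.002,-0.007],[-0.28,-0.003,-0.01],[-0.334,-0.004,-0.011],[-0.334,-0.004,-0.011],[-0.334,-0.004,-0.011]],"delta_rot":[[0,0,0],[0,0,0],[0,0,0],[0,0,0],[0,0,0],[0,0,0],[0,0,0]]}' >/dev/null && python3 -m jog '{"jaw":[-1,-1,-1,-1,-1,-1,-1,-1,-1,-1,-1],"linear":[[-0.02,-0.05,-0.06],[-0.06,-0.13,-0.15],[-0.11,-0.24,-0.27],[-0.17,-0.36,-0.4],[-0.23,-0.48,-0.53],[-0.29,-0.6,-0.67],[-0.34,-0.7,-0.79],[-0.37,-0.77,-0.86],[-0.39,-0.81,-0.904],[-0.39,-0.81,-0.904],[-0.39,-0.81,-0.904]],"delta_rot":[[0,0.006,0.001],[0.001,0.018,0.003],[0.002,0.032,0.006],[0.003,0.047,0.009],[0.0045,0.062,0.012],[0.0055,0.077,0.015],[0.0065,0.091,0.018],[0.0074,0.103,0.02],[0.0079,0.1107,0.0218],[0.0079,0.1107,0.0218],[0.0079,0.1107,0.0218]]}' && python3 -m jog '{"jaw":[-1,-1,-1,-1,-1,-1,-1],"linear":[[0.04,-0.09,0.03],[0.12,-0.25,0.09],[0.2,-0.42,0.15],[0.28,-0.58,0.2],[0.34,-0.71,0.25],[0.361,-0.754,0.267],[0.361,-0.754,0.267]],"delta_rot":[[0,0,0],[0,0,0],[0,0,0],[0,0,0],[0,0,0],[0,0,0],[0,0,0]]}' >/dev/null && python3 -m jog '{"jaw":[-1,-1,-1,-1,-1,-1,-1,-1],"linear":[[0.04,-0.1,0.06],[0.1,-0.26,0.17],[0.17,-0.45,0.29],[0.24,-0.64,0.41],[0.31,-0.82,0.53],[0.35,-0.93,0.6],[0.37,-0.987,0.633],[0.37,-0.987,0.633]],"delta_rot":[[0,0,0],[0,0,0],[0,0,0],[0,0,0],[0,0,0],[0,0,0],[0,0,0],[0,0,0]]}' >/dev/null && python3 -m jog '{"jaw":[-1,-1,-1,-1,-1,-1,-1,-1,-1,-1,-1],"linear":[[0.02,-0.1,0.04],[0.06,-0.26,0.12],[0.1,-0.45,0.24],[0.14,-0.64,0.38],[0.18,-0.82,0.54],[0.21,-0.94,0.7],[0.217,-0.995,0.82],[0.217,-0.995,0.88],[0.217,-0.995,0.9],[0.217,-0.995,0.9],[0.217,-0.995,0.9]],"delta_rot":[[0,0,0],[0,0,0],[0,0,0],[0,0,0],[0,0,0],[0,0,0],[0,0,0],[0,0,0],[0,0,0],[0,0,0],[0,0,0]]}'
python3 - <<'E'
from plan import *
p0,R0=now();print(p0,np.degrees(np.arctan2(R0[1,0],R0[0,0])),R0[:,2])
E
```

```text
time: 15.48
tool_pos: [399.4, -149.9, 330.3]
eef_rot: [3.14, 0.058, -0.0]
ft_force: [0.0, -0.0, -1.9]
grip_width: 0.36
gripper_force: 30.0
time: 17.65
tool_pos: [528.3, 264.3, 61.9]
eef_rot: [-3.141, -0.055, -0.004]
ft_force: [-0.0, -0.3, -1.4]
grip_width: 0.359
gripper_force: 30.0
[528.27212762 264.32729582  61.9360982 ] 2.0137873878682404 [ 2.72070901e-03  4.98780080e-04 -9.99996174e-01]
```

```bash
python3 -m jog '{"jaw":[-1,-1,-1,-1,-1,-1,-1,-1,-1,-1,-1,-1],"linear":[[0,0,0.04],[0,0,0.1],[0,0,0.16],[0,0,0.21],[0,0,0.25],[0,0,0.28],[0,0,0.3],[0,0,0.31],[0,0,0.32],[0,0,0.325],[0,0,0.325],[0,0,0.325]],"delta_rot":[[0,0,0],[0,0,0],[0,0,0],[0,0,0],[0,0,0],[0,0,0],[0,0,0],[0,0,0],[0,0,0],[0,0,0],[0,0,0],[0,0,0]]}'
```

```text
time: 18.65
tool_pos: [527.1, 265.7, 12.2]
eef_rot: [-3.141, -0.058, -0.001]
ft_force: [-2.3, -0.5, 3.2]
grip_width: 0.358
gripper_force: 30.0
```

The height and force match the pick, so the thermometer is seated. I release it and retreat.

```bash
python3 -m jog '{"jaw":[-0.2,-0.1,0,0.1,0.2,0.3,0.3,0.3,0.3],"linear":[[0,0,0],[0,0,0],[0,0,0],[0,0,0],[0,0,0],[0,0,0],[0,0,0],[0,0,0],[0,0,0]],"delta_rot":[[0,0,0],[0,0,0],[0,0,0],[0,0,0],[0,0,0],[0,0,0],[0,0,0],[0,0,0],[0,0,0]]}' && python3 -m jog '{"jaw":[0.3,0.3,0.3,0.3,0.3,0.3,0.3,0.3,0.3,0.3],"linear":[[0,0,-0.04],[0,0,-0.12],[0,0,-0.22],[0,0,-0.35],[0,0,-0.5],[0,0,-0.65],[0,0,-0.8],[0,0,-0.95],[0,0,-1],[0,0,-1]],"delta_rot":[[0,0,0],[0,0,0],[0,0,0],[0,0,0],[0,0,0],[0,0,0],[0,0,0],[0,0,0],[0,0,0],[0,0,0]]}' && python3 snap.py w6
python3 - <<'E'
from plan import *
t=np.radians(4.2);Rr=np.c_[[np.cos(t),np.sin(t),0],[np.sin(t),-np.cos(t),0],[0,0,-1.]]
t=np.radians(10.3);Rd=np.c_[[np.cos(t),np.sin(t),0],[np.sin(t),-np.cos(t),0],[0,0,-1.]]
o=np.array([544.1,-247.2,0])+22.5*Rd[:,0];F=o-47.5*Rd[:,0];print("origin",o,"front mid",F)
cp,cR=now();print(cp)
for q,Rq in [([470,115,200],cR),([430,-35,200],Rd),([430,-185,200],Rd),(list((F-55*Rd[:,0])[:2])+[150],Rd),(list((F-55*Rd[:,0])[:2])+[15],Rd)]:
    q=np.array(q,float);print(q,rel(cp,cR,q,Rq));cp,cR=q,Rq
E
```

```text
time: 19.4
tool_pos: [526.9, 265.5, 11.3]
eef_rot: [-3.141, -0.058, -0.0]
ft_force: [-0.1, 0.9, -0.2]
grip_width: 0.653
gripper_force: 0.0
time: 20.23
tool_pos: [528.6, 266.2, 165.5]
eef_rot: [-3.138, -0.058, -0.011]
ft_force: [-0.3, -0.2, -1.0]
grip_width: 0.652
gripper_force: 0.0
w6 [528.61626757 266.21417765 165.50986502] [0.37 0.19 1.34 0.   1.61 1.9 ]
origin [ 566.23741335 -243.17695016    0.        ] front mid [ 519.50287405 -251.67005538    0.        ]
[527.57576944 265.80550017 162.96009263]
[470. 115. 200.] (array([-0.42 ,  0.99 , -0.249]), array([0., 0., 0.]))
[430. -35. 200.] (array([-0.303,  0.989, -0.002]), array([-0.0002, -0.0005, -0.0227]))
[ 430. -185.  200.] (array([-0.179,  0.984,  0.   ]), array([0., 0., 0.]))
[ 465.38919697 -261.50417721  150.        ] (array([0.141, 0.544, 0.333]), array([0., 0., 0.]))
[ 465.38919697 -261.50417721   15.        ] (array([0. , 0. , 0.9]), array([0., 0., 0.]))
```

View pics/w6.png

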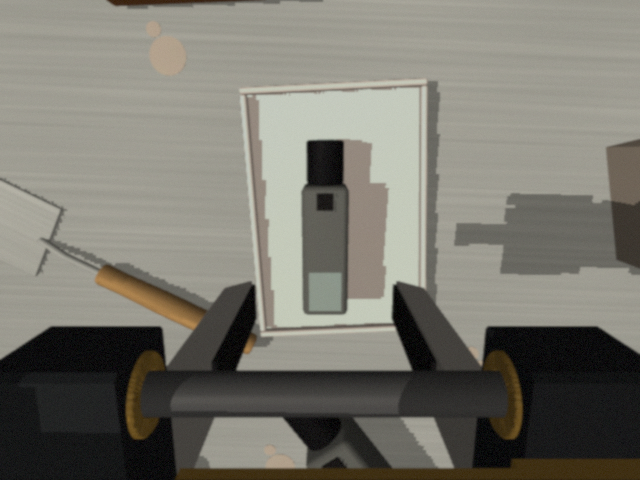

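The thermometer lies flat in its tray at (325,225), and the bystanders are untouched. Next I move in front of the wide cast.

```bash
python3 -m jog '{"jaw":[0.3,0.3,0.3,0.3,0.3,0.3],"linear":[[-0.1,0.23,-0.08],[-0.21,0.48,-0.16],[-0.31,0.73,-0.22],[-0.42,0.99,-0.249],[-0.42,0.99,-0.249],[-0.42,0.99,-0.249]],"delta_rot":[[0,0,0],[0,0,0],[0,0,0],[0,0,0],[0,0,0],[0,0,0]]}' >/dev/null && python3 -m jog '{"jaw":[0.3,0.3,0.3,0.3,0.3,0.3],"linear":[[-0.08,0.25,0],[-0.16,0.5,0],[-0.24,0.75,0],[-0.303,0.989,0],[-0.303,0.989,0],[-0.303,0.989,0]],"delta_rot":[[0,0,-0.006],[0,0,-0.012],[0,0,-0.018],[0,0,-0.0227],[0,0,-0.0227],[0,0,-0.0227]]}' >/dev/null && python3 -m jog '{"jaw":[0.3,0.3,0.3,0.3,0.3,0.3],"linear":[[-0.045,0.25,0],[-0.09,0.5,0],[-0.135,0.75,0],[-0.179,0.984,0],[-0.179,0.984,0],[-0.179,0.984,0]],"delta_rot":[[0,0,0],[0,0,0],[0,0,0],[0,0,0],[0,0,0],[0,0,0]]}' >/dev/null && python3 -m jog '{"jaw":[0.3,0.3,0.3,0.3,0.3,0.3,0.3,0.3],"linear":[[0.04,0.14,0.08],[0.08,0.3,0.18],[0.12,0.45,0.27],[0.141,0.544,0.333],[0.141,0.544,0.333],[0.141,0.544,0.333],[0.141,0.544,0.333],[0.141,0.544,0.333]],"delta_rot":[[0,0,0],[0,0,0],[0,0,0],[0,0,0],[0,0,0],[0,0,0],[0,0,0],[0,0,0]]}' && python3 snap.py w7
python3 - <<'E'
from plan import *
import pickle
im=cv2.imread("pics/w7.png");C=cam("wrist",pickle.load(open("w7.pkl","rb")))
p=proj(C,(544.1,-247.2,65.3));print("predicted patch px",p)
g=cv2.cvtColor(im,cv2.COLOR_BGR2GRAY);m=np.zeros_like(g);x,y=p.astype(int);m[max(0,y-40):y+40,x-45:x+45]=255
m&=cv2.inRange(g,0,45);k,l,s,c=cv2.connectedComponentsWithStats(m);i=1+np.argmax(s[1:,4]);print("seen",c[i],s[i])
p0,R0=now();print(p0,np.degrees(np.arctan2(R0[1,0],R0[0,0])))
E
```

```text
time: 22.45
tool_pos: [465.6, -260.1, 149.7]
eef_rot: [3.128, 0.285, 0.002]
ft_force: [-0.5, -0.9, 0.6]
grip_width: 0.65
gripper_force: 0.0
w7 [ 465.56879468 -260.06951418  149.72239877] [-0.62  0.07  1.5   0.    1.57  0.77]
predicted patch px [327.8775906  127.73602194]
seen [327.99356568 126.99678284] [ 300  107   57   41 1865]
[ 465.46907031 -260.408904    149.85438112] 10.396911302889103
```

```bash
python3 -m jog '{"jaw":[0.3,0.3,0.3,0.3,0.3,0.3,0.3,0.3,0.3],"linear":[[0,0,0.15],[0,0,0.35],[0,0,0.55],[0,0,0.7],[0,0,0.8],[0,0,0.87],[0,0,0.9],[0,0,0.9],[0,0,0.9]],"delta_rot":[[0,0,0],[0,0,0],[0,0,0],[0,0,0],[0,0,0],[0,0,0],[0,0,0],[0,0,0],[0,0,0]]}' && python3 -m jog '{"jaw":[0.3,0.3,0.3,0.3,0.3,0.3,0.3,0.3,0.3,0.3,0.3,0.3],"linear":[[0.1,0,0],[0.2,0,0],[0.25,0,0],[0.28,0,0],[0.31,0,0],[0.34,0,0],[0.38,0,0],[0.43,0,0],[0.48,0,0],[0.53,0,0],[0.57,0.01,0],[0.6,0.01,0]],"delta_rot":[[0,0,0],[0,0,0],[0,0,0],[0,0,0],[0,0,0],[0,0,0],[0,0,0],[0,0,0],[0,0,0],[0,0,0],[0,0,0],[0,0,0]]}' && python3 snap.py w8
python3 - <<'E'
from plan import *
import pickle
im=cv2.imread("pics/w8.png");C=cam("wrist",pickle.load(open("w8.pkl","rb")));p0,R0=now();print(p0,np.degrees(np.arctan2(R0[1,0],R0[0,0])))
p=proj(C,p0*[1,1,0]+[0,0,65.3]+33*R0[:,0]);g=cv2.cvtColor(im,cv2.COLOR_BGR2GRAY);m=np.zeros_like(g);x,y=p.astype(int);m[max(0,y-60):y+60,x-70:x+70]=255
m&=cv2.inRange(g,0,45);k,l,s,c=cv2.connectedComponentsWithStats(m);i=1+np.argmax(s[1:,4]);print("pred",p,"seen",c[i],s[i],onz(C,c[i],65.3))
t=np.radians(4.2);Rr=np.c_[[np.cos(t),np.sin(t),0],[np.sin(t),-np.cos(t),0],[0,0,-1.]]
print(rel(p0,R0,np.array([633.4,-236.5,p0[2]]),Rr))
E
```

```text
time: 23.25
tool_pos: [465.6, -262.0, 14.9]
eef_rot: [3.128, 0.282, 0.003]
ft_force: [0.3, 0.1, 0.2]
grip_width: 0.649
gripper_force: 0.0
time: 24.25
tool_pos: [551.7, -247.7, 14.2]
eef_rot: [3.129, 0.281, -0.008]
ft_force: [-7.5, -1.4, 3.7]
grip_width: 0.649
gripper_force: 3.3
w8 [ 551.68261498 -247.73683016   14.19543183] [-0.51  0.32  1.49 -0.    1.34  0.88]
[ 552.68412764 -247.56115873   14.12653795] 10.278751931504884
pred [326.58392627 260.65015238] seen [325.00421379 253.80372588] [ 269  229  113   50 4509] [ 587.26645594 -240.78821618   65.3       ]
(array([ 0.543,  0.023, -0.002]), array([0.    , 0.0005, 0.0169]))
```

```bash
python3 -m jog '{"jaw":[0.3,0.3,0.3,0.3,0.3,0.3,0.3,0.3,0.3,0.3,0.3,0.3],"linear":[[0.03,0.001,0],[0.07,0.003,0],[0.12,0.005,0],[0.17,0.007,0],[0.22,0.009,0],[0.27,0.011,0],[0.32,0.013,0],[0.37,0.015,0],[0.41,0.017,0],[0.44,0.018,0],[0.46,0.019,0],[0.47,0.02,0]],"delta_rot":[[0,0,0.001],[0,0,0.0025],[0,0,0.004],[0,0,0.006],[0,0,0.008],[0,0,0.01],[0,0,0.0115],[0,0,0.013],[0,0,0.0145],[0,0,0.0155],[0,0,0.0165],[0,0,0.0169]]}' && python3 -m jog '{"jaw":[0.3,0.3,0.3,0.3,0.3,0.3],"linear":[[0.01,0,0],[0.02,0,0],[0.03,0,0],[0.04,0,0],[0.045,0,0],[0.045,0,0]],"delta_rot":[[0,0,0],[0,0,0],[0,0,0],[0,0,0],[0,0,0],[0,0,0]]}'
```

```text
time: 25.3
tool_pos: [621.7, -237.7, 14.0]
eef_rot: [-3.139, -0.115, 0.007]
ft_force: [-6.9, -1.0, 4.1]
grip_width: 0.652
gripper_force: 3.3
time: 25.8
tool_pos: [628.2, -237.3, 14.0]
eef_rot: [-3.139, -0.114, 0.007]
ft_force: [-5.3, -0.4, 3.4]
grip_width: 0.648
gripper_force: 2.9
```

Still only sliding friction (about 6 N), so I creep until the force rises.

```bash
for i in 1 2 3; do python3 -m jog '{"jaw":[0.3,0.3,0.3,0.3],"linear":[[0.007,0,0],[0.013,0,0],[0.013,0,0],[0.013,0,0]],"delta_rot":[[0,0,0],[0,0,0],[0,0,0],[0,0,0]]}' | egrep 'pos|ft|time'; done
```

```text
time: 26.13
tool_pos: [630.1, -237.2, 14.0]
ft_force: [-5.1, -1.2, 3.5]
time: 26.47
tool_pos: [632.1, -237.1, 14.0]
ft_force: [-5.6, -0.5, 3.8]
time: 26.8
tool_pos: [634.0, -237.0, 14.0]
ft_force: [-6.4, 0.3, 3.8]
```

```bash
for i in 1 2 3; do python3 -m jog '{"jaw":[0.3,0.3,0.3,0.3],"linear":[[0.007,0,0],[0.013,0,0],[0.013,0,0],[0.013,0,0]],"delta_rot":[[0,0,0],[0,0,0],[0,0,0],[0,0,0]]}' | egrep 'pos|ft|time'; done
python3 - <<'E'
from h import *
cv2.imwrite("pics/e.png",np.hstack([cv2.resize(snapshot("top")[120:240,340:440,::-1],(400,480),interpolation=cv2.INTER_CUBIC),cv2.resize(snapshot("scene")[250:430,200:350,::-1],(400,480),interpolation=cv2.INTER_CUBIC)]))
E
```

```text
time: 27.13
tool_pos: [636.0, -236.8, 14.0]
ft_force: [-6.3, -0.4, 3.8]
time: 27.47
tool_pos: [636.0, -236.9, 14.0]
ft_force: [-10.4, -0.7, 7.8]
time: 27.8
tool_pos: [636.0, -236.9, 14.1]
ft_force: [-15.0, 0.6, 8.7]
```

View pics/e.png

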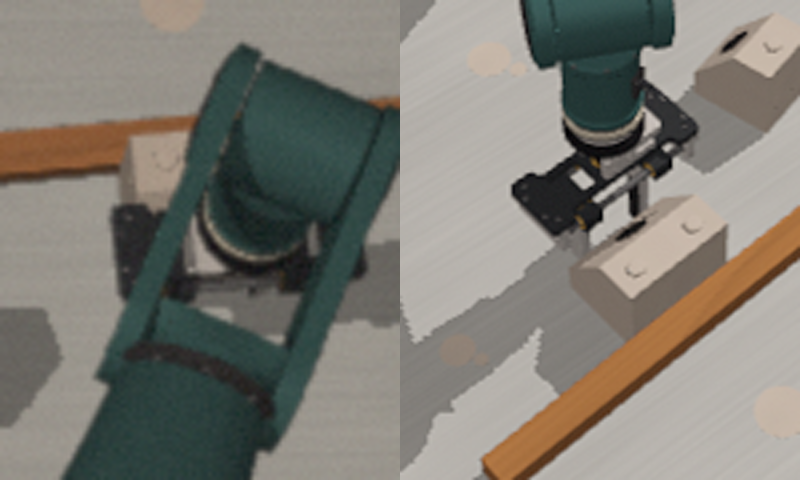

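The cast has stopped against the rail, as the position no longer changes and the force is rising. The right half of the picture shows its back parallel to the rail. I back off straight, rise and verify.

```bash
python3 -m jog '{"jaw":[0.3,0.3,0.3,0.3,0.3,0.3,0.3],"linear":[[-0.03,0,0],[-0.1,0,0],[-0.25,0,0],[-0.45,0,0],[-0.6,0,0],[-0.6,0,0],[-0.6,0,0]],"delta_rot":[[0,0,0],[0,0,0],[0,0,0],[0,0,0],[0,0,0],[0,0,0],[0,0,0]]}' >/dev/null && python3 -m jog '{"jaw":[0.3,0.3,0.3,0.3,0.3,0.3,0.3,0.3],"linear":[[0,0,-0.2],[0,0,-0.45],[0,0,-0.7],[0,0,-1],[0,0,-1],[0,0,-1],[0,0,-1],[0,0,-1]],"delta_rot":[[0,0,0],[0,0,0],[0,0,0],[0,0,0],[0,0,0],[0,0,0],[0,0,0],[0,0,0]]}' && python3 snap.py w9
```

```text
time: 29.15
tool_pos: [551.8, -242.0, 161.3]
eef_rot: [-3.137, -0.116, 0.004]
ft_force: [0.1, -0.6, -0.1]
grip_width: 0.653
gripper_force: 0.0
w9 [ 551.83958959 -242.04069852  161.30621961] [-0.51  0.22  1.31  0.    1.62  0.99]
```

View pics/w9.png

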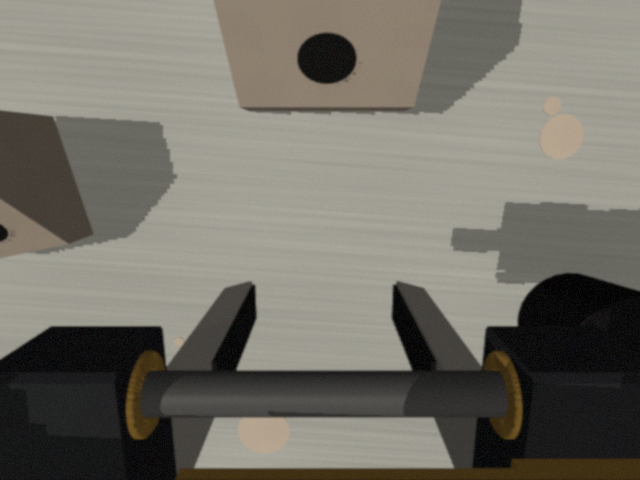

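The cast's front edge (243,107)–(413,107) is parallel to the tool at 4.2°, which is the rail's yaw. The narrow cast at (45,190) and the pot at (590,320) are undisturbed, and the robot is clear. I'm handing in.

```bash
python3 -c "
from rig import *;print(close_job())"
```

```text
the job is handed in; nothing more can be done
None
```

I held the thermometer on the wide cast's patch for over 2 s, about 80 mm off, and put it back flat in its tray. The wide cast was then slid flush and square against the rail; the job is handed in at about 29 s, with no verdict returned.

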